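# Size a rolling-pin ring on the taper gauge

### The arm

A 6-joint arm with a two-finger parallel gripper is mounted at the origin on a cart in front of the work surface, level with it; the furniture and walls round the work are solid. World frame = base frame: x ahead of the robot, y to its left, z up, the work surface at z = 0. Lengths are in mm, angles in degrees, forces in N, time in s.
With the tool pointing down it reaches from about 250 to 775 mm from the base axis. Payload 4 kg.
Tool frame: the origin (TCP) lies where the fingers leave the gripper's body, on its centre line; the fingertips stand 97 mm ahead of it and the grasp point (between the pads) lies 78 mm ahead of it; z points along the fingers, y is the line along which they close (so a half turn about z gives the same grasp; the last joint's range is limited). The gripper opens to 94 mm and grips with 3 to 60 N. Pads are 16 mm wide; open, the fingers measure 119 mm over their backs; the gripper's body (75 mm by 177 mm) begins 78 mm behind the grasp point.
Start: joints at [-75.292, 4.996, 78.535, -0, 96.463, -5.907], TCP at [193.644, -514.794, 302.706] pointing down, gripper open.
Joint ranges: [-177.83, 177.83], [-43.37, 116.18], [15.69, 146.23], [-61.86, 241.86], [9.47, 152.12], [-147.06, 147.06]. Speed limits (degrees/s): [159.86, 159.86, 180, 180, 180, 180].

### API

Orientations are given as a 3x3 rotation matrix whose columns are the frame's x, y, z axes.
In Python, from workcell import * gives the robot as it stands. The module is installed in compiled form; this text tells all that it offers.
- The arm moves only by the tool step_arm, never from a script. Its argument "targets" is a list of rows, each a list of 3 entries, a list of its own where there are three numbers: the finger opening in mm, from 0 to 94, then the shift along the tool's x, y, z in mm, then the turn about the tool's z in rad. In form: [[hand, [x, y, z], turn], ...]. A call has exactly 10 rows; each row is the pose to reach, as a shift and turn from the pose commanded when the call began, along the tool's axes at that moment; what a row does not reach only later rows make up. A row lasts 1/12 s, in which the tool goes at most 41.7 mm and 7.16 degrees, less where a joint would pass 70% of its speed; a pose out of reach is approached as far as the arm can. A call with a gripper value outside its range is refused whole. The fingers move at their own pace and stop on an object; "grip_force" is the grip in N (left out, the last holds). Time passes only in rows, so rows that repeat a pose let the fingers close, or fill a call up. It gives the time, the measured TCP pose, the force, the opening and the grip force at its end, in the units of the state.
- observe(): the state, without advancing time (a new reading comes with each control period).
- grab_frame(name): name is "scene" or "top"; returns a dict with "frame" (384x512x3 uint8, red, green, blue), "fx", "fy", "cx", "cy" (pixels), "xyz" and "rotation" of the camera in the world. Camera axes: x right, y down, z forward; pixel columns grow to the right and rows downward; lengths in mm; the calibration is good to about 2 mm. A picture is of the moment at which its call begins. There is no depth.
- sign_off(): hands the job in; it is judged then, once.
The state is a dict: "time_s": time; "joints": joint angles; "joint_vel": joint speeds; "joint_torque": joint torques, N m; "tool_pos": TCP position; "tool_rot": TCP orientation; "force": force on the tool from outside, world axes, zero at the start; "torque": the same for the moment, N m; "opening": opening from 0.0 (shut) to 1.0 (fully open); "grasp_force": force on a finger pad.
Only numpy, scipy, OpenCV 4.12 (cv2) and the standard library are available. Lean on these libraries where they do the work, as an engineer would, in place of code of your own. Each camera call takes 0.05 s, during which the arm holds its last target. There are 200 camera calls.

### The job

One rolling-pin guide ring hangs loose on the nose of the steel sizing taper. Slide it along the taper until it is snug, not cocked, and goes no farther, then slide the pointer to the scale line abreast of the line on the taper at which the ring's far face has stopped. Leave the ring there, the two spare rings on their peg, and the cup and canister where they stand.

Things in the scene. Friction and masses are not known exactly. Their poses are not given: they have to be found in the camera images.
- gauge: Sizing gauge, fixed: wooden board 12 mm thick (gauge x -75 to 165, y -178 to 125) carrying a steel nose and taper, a spare peg and a pointer rail. Origin on the worktop below the taper's small end; x level along the taper from nose to thick end (roughly away from the robot, turned a little each time), y left, z up. Post behind the taper at x 118 to 146, y +-31, top z 110. Pointer rail at y 100.
- nose (a point): Centre of the nose, at gauge x -23, y 0, z 88: a level steel rod 34 mm in diameter from x -47 to 0, with a 40 mm lip from x -54 to -47. The ring to be sized hangs on it, its centre about 3 mm along x from this point.
- spare_peg (a point): Centre of the spare peg, at gauge x 24, y -125, z 88: a level steel rod like the nose, x -47 to 95, with the same lip, in front of its own post (to z 117). The two spare rings hang on it, centres at gauge x about 0 and 55.
- taper: Fixed steel taper, coaxial with the nose. Origin: centre of its small end (gauge x 0, y 0, z 88); axes parallel to the gauge's, x its level centre line. Diameter 34 mm + 0.2667 per mm of x, length 125. Dark lines round it at x 37.5, 67.5, 97.5 (where it is 44, 52, 60 mm thick): a ring of that bore stops with its far face (towards the thick end) at the line. Snug, it may lean back by up to the half angle, 7.6 degrees.
- ring_44: Plain light-wood rolling-pin guide ring, outside 96 mm, 12 mm thick, bore 44 mm, about 60 g. Origin at its centre; x is its axis, level along the gauge at first. The three rings differ only in bore; any one may be on the nose, the others are spares. It hangs off-centre, bore resting on the rod's top, until snug on the taper, where friction holds it when let go.
- ring_52: Plain light-wood rolling-pin guide ring, outside 96 mm, 12 mm thick, bore 52 mm, about 60 g. Origin at its centre; x is its axis, level along the gauge at first. The three rings differ only in bore; any one may be on the nose, the others are spares. It hangs off-centre, bore resting on the rod's top, until snug on the taper, where friction holds it when let go.
- ring_60: Plain light-wood rolling-pin guide ring, outside 96 mm, 12 mm thick, bore 60 mm, about 60 g. Origin at its centre; x is its axis, level along the gauge at first. The three rings differ only in bore; any one may be on the nose, the others are spares. It hangs off-centre, bore resting on the rod's top, until snug on the taper, where friction holds it when let go.
- pointer (a joint): Travel of the pointer along its rail in m: 0 at the nose end, growing towards the thick end, up to 0.145. The pointer's tip is at gauge x = joint - 0.030. It starts between 0 and 0.04 and stays where it is left (about 1 N of friction).
- pointer_tip (a point): Tip of the pointer's thin finger, which lies over the scale strip and is read against its lines (gauge y 64, z 24).
- pointer_grip (a point): On the pointer's upright dark-steel square post, 16 x 16 mm, which stands from z 34 to z 101 on a 24 mm square shoe riding on the rail; this point is on the post's centre line at gauge y 100, z 85.
- line1 (a point): Scale line with 1 dot: the size line for the 44 mm bore, at gauge x 37.5, y 72, z 15.
- line2 (a point): Scale line with 2 dots: the size line for the 52 mm bore, at gauge x 67.5, y 72, z 15.
- line3 (a point): Scale line with 3 dots: the size line for the 60 mm bore, at gauge x 97.5, y 72, z 15.
- red_canister: Bystander: red tea canister, 74 mm across, 124 mm tall; origin under its centre.
- blue_cup: Bystander: white cup with a blue pattern, 65 mm across, 78 mm tall; origin under its centre.

How it is judged:
By the outcome, as a careful person would: the job done as asked, in the order asked, and still so for the second after the job is handed in, with the robot touching nothing.
It also fails if it takes over 51 s, if anything falls off the work surface, if the arm or the gripper's body presses on something with over 40 N, if the wrist force passes 120 N, or if a joint passes its speed limit or range.

## Working session

There is one attempt and no reset: what is moved stays moved. The work goes in short steps, Python scripts to look and compute and a tool call to move; the robot and the scene stay as the last step left them, time stands still between calls to the robot, and variables do not carry over. Pictures are saved under pics/ and viewed, at most 10 in all, crops included, and the job is handed in when it is done.

Besides the shell and the picture viewer there is one more tool, called after "Request:" as name(argument=value, ...), one argument or row to a line, values as JSON. step_arm: Moves the arm, as the interface text tells. Its arguments: {"type":"object","properties":{"targets":{"type":"array"},"grip_force":{"type":"number"}},"required":["targets"]}

```bash
mkdir -p pics; cat > h.py <<'E'
from workcell import *
import numpy as np, cv2
def snap(n,f):
    g=grab_frame(n); cv2.imwrite(f,cv2.cvtColor(g["frame"],cv2.COLOR_RGB2BGR)); return g
def ray(g,u,v):
    return np.array(g["xyz"]),np.array(g["rotation"])@np.array([(u-g["cx"])/g["fx"],(v-g["cy"])/g["fy"],1])
def onz(g,u,v,z):
    o,d=ray(g,u,v); return o+d*(z-o[2])/d[2]
def proj(g,p):
    c=np.array(g["rotation"]).T@(np.array(p)-np.array(g["xyz"])); return g["cx"]+g["fx"]*c[0]/c[2],g["cy"]+g["fy"]*c[1]/c[2]
E
python3 - <<'E'
from h import *
import pickle
G={}
for n in("scene","top"):
    g=G[n]=snap(n,f"pics/{n}0.png"); print(n,g["fx"],g["cx"],g["cy"],np.round(g["xyz"]),np.round(g["rotation"],3).tolist())
pickle.dump(G,open("g0.pkl","wb"))
s=observe();print(s["tool_pos"],np.round(s["tool_rot"],3).tolist(),s["time_s"])
E
```

```text
scene 416.5173747502448 258.22839456254223 189.81662362006617 [   74. -1048.   631.] [[0.898, -0.201, 0.391], [-0.439, -0.452, 0.777], [0.02, -0.869, -0.494]]
top 377.91220870061153 259.2834029815335 188.82388721932483 [ 380. -240.  959.] [[-0.026, -0.99, 0.139], [-0.999, 0.03, 0.024], [-0.028, -0.138, -0.99]]
[ 193.57231486 -514.48091956  301.62756684] [[0.936, 0.352, -0.0], [0.352, -0.936, 0.002], [0.0, -0.002, -1.0]] 0.1
```

View pics/scene0.png

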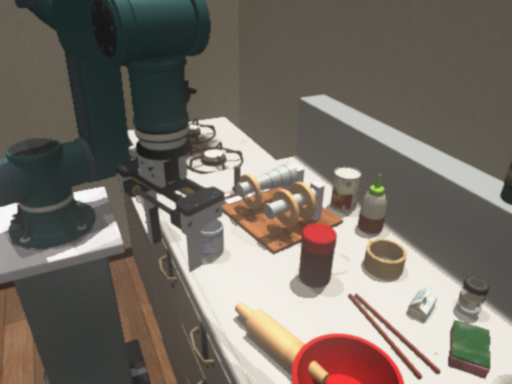

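View pics/top0.png

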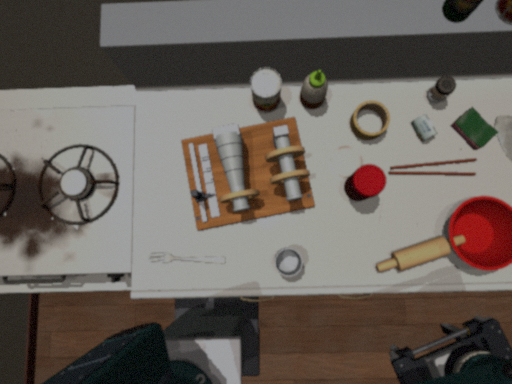

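The scene view shows the gauge with rings, the canister at (317,255) and the cup behind the gripper. The top view shows the board at (183–313, 119–228), taper (235,170), ring to be sized near (240,197), pointer near (202,196), cup near (288,263).

```bash
cat >> h.py <<'E'
def gauge(g):
    hsv=cv2.cvtColor(g["frame"],cv2.COLOR_RGB2HSV)
    m=cv2.inRange(hsv,(4,110,60),(17,255,255)); m[:100]=0;m[240:]=0;m[:,:170]=0;m[:,330:]=0
    m=cv2.morphologyEx(m,cv2.MORPH_OPEN,np.ones((3,3)))
    c=np.vstack([k for k in cv2.findContours(m,0,2)[0] if cv2.contourArea(k)>60])
    P=np.array([onz(g,u,v,12)[:2] for u,v in c[:,0].astype(float)],np.float32)
    return cv2.minAreaRect(P),m
E
python3 - <<'E'
from h import *
import pickle
G=pickle.load(open("g0.pkl","rb"));g=G["top"]
r,m=gauge(g);print(r,cv2.boxPoints(r))
B=cv2.boxPoints(r)
# yaw: short side 240 is x
(c,(w,h),a)=r
a=np.radians(a if w<h else a-90)
a=(a+np.pi/2)%np.pi-np.pi/2
R=np.array([[np.cos(a),-np.sin(a)],[np.sin(a),np.cos(a)]])
o=np.array(c)-R@[45,-26.5]
print("yaw",np.degrees(a),"origin",o)
np.savez("gauge.npz",o=o,R=R,a=a)
I=cv2.resize(cv2.cvtColor(g["frame"],cv2.COLOR_RGB2BGR)[95:245,160:330],None,fx=4,fy=4,interpolation=cv2.INTER_CUBIC)
for q in [(-75,-178,12),(-75,125,12),(165,125,12),(165,-178,12),(-54,0,108),(0,0,105),(37.5,0,110),(67.5,0,114),(97.5,0,118),(37.5,72,15),(67.5,72,15),(97.5,72,15),(95,-125,105),(-54,-125,108)]:
    u,v=proj(g,[*(o+R@q[:2]),q[2]]); cv2.circle(I,(int((u-160+.5)*4),int((v-95+.5)*4)),3,(255,255,0),1)
cv2.imwrite("pics/ov.png",I)
E
```

```text
((556.8242797851562, -186.63560485839844), (237.72947692871094, 300.48199462890625), 10.016902923583984) [[ 413.6387    -59.359993]
 [ 465.9042   -355.26157 ]
 [ 700.0099   -313.91122 ]
 [ 647.7444    -18.009644]]
yaw 10.016902923583986 origin [ 507.90086255 -168.36679958]
```

View pics/ov.png

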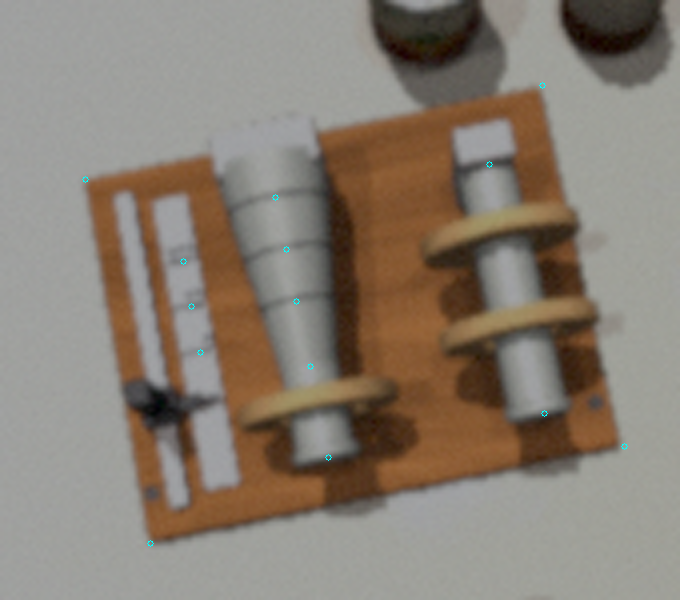

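The overlay matches the board corners, taper lines and scale marks. The gauge sits at about (508, −168) with yaw 10°. I'll straddle the nose behind the ring with vertical fingers and push the ring square.

Request:
step_arm(
  targets=[
    [70, [40, -24, 0], 0.09],
    [70, [75, -45, 0], 0.185],
    [70, [110, -66, 0], 0.185],
    [70, [145, -87, 0], 0.185],
    [70, [180, -108, 0], 0.185],
    [70, [215, -129, 0], 0.185],
    [70, [250, -150, 0], 0.185],
    [70, [290, -173, 0], 0.185],
    [70, [325, -194, 0], 0.185],
    [70, [360, -214, 0], 0.185],
  ],
  grip_force=20,
)

```text
time_s: 0.93
tool_pos: [454.4, -187.5, 302.4]
tool_rot: [[0.985, 0.174, -0.0], [0.174, -0.985, 0.0], [-0.0, -0.0, -1.0]]
force: [0.7, -0.6, -0.3]
opening: 0.744
grasp_force: 0.0
```

```bash
cat >> h.py <<'E'
def togo(gx,gy,z):
    k=np.load("gauge.npz");s=observe();T=np.array(s["tool_rot"])
    p=np.array([*(k["o"]+k["R"]@[gx,gy]),z])
    G=k["R"].T@(np.array(s["tool_pos"])[:2]-k["o"])
    print("shift",np.round(T.T@(p-s["tool_pos"]),1),"turn",round(float(np.arctan2(T[1,0],T[0,0])-k["a"]),4),"tcp gauge",np.round(G,1),round(s["tool_pos"][2],1),"F",np.round(s["force"],1),"t",s["time_s"],"open",s["opening"]*94)
E
python3 -c "
from h import *
togo(-44,0,157)"
```

```text
shift [ 12.   -9.5 145.4] turn -0.0 tcp gauge [-56.   -9.5] 302.4 F [ 0.7 -0.6 -0.3] t 0.9333 open 69.89680480574042
```

Request:
step_arm(
  targets=[
    [70, [11, -9.5, 0], 0],
    [70, [11, -9.5, 20], 0],
    [70, [11, -9.5, 45], 0],
    [70, [11, -9.5, 70], 0],
    [70, [11, -9.5, 95], 0],
    [70, [11, -9.5, 115], 0],
    [70, [11, -9.5, 130], 0],
    [70, [11, -9.5, 145], 0],
    [70, [11, -9.5, 145], 0],
    [70, [11, -9.5, 145], 0],
  ],
)

```text
time_s: 1.77
tool_pos: [462.3, -177.9, 156.6]
tool_rot: [[0.985, 0.174, -0.003], [0.174, -0.985, 0.001], [-0.002, -0.002, -1.0]]
force: [0.1, -0.1, 0.0]
opening: 0.747
grasp_force: 0.0
```

```bash
python3 -c "
from h import *
togo(17.5,0,157)
g=snap('top','pics/t1.png');s=snap('scene','pics/s1.png')
a=cv2.resize(cv2.imread('pics/t1.png')[95:245,160:330],(400,353));b=cv2.resize(cv2.imread('pics/s1.png')[120:270,200:370],(400,353))
cv2.imwrite('pics/c1.png',np.hstack([a,b]))"
```

```text
shift [64.  -1.5 -0.5] turn -0.0 tcp gauge [-46.5  -1.4] 156.6 F [ 0.1 -0.1  0. ] t 1.7667 open 70.25701662675789
```

View pics/c1.png

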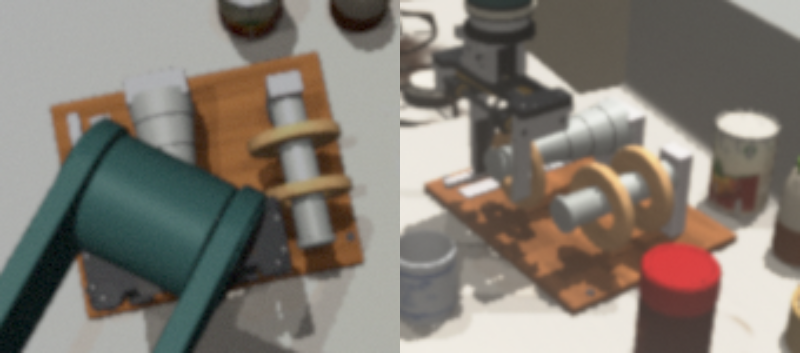

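The fingers straddle the nose with the ring just ahead of them (right view, about (540,170)). I'll push slowly.

Request:
step_arm(
  targets=[
    [70, [6, -1.4, 0], 0],
    [70, [12, -1.4, 0], 0],
    [70, [17, -1.4, 0], 0],
    [70, [22, -1.4, 0], 0],
    [70, [27, -1.4, 0], 0],
    [70, [32, -1.4, 0], 0],
    [70, [37, -1.4, 0], 0],
    [70, [42, -1.4, 0], 0],
    [70, [47, -1.4, 0], 0],
    [70, [52, -1.4, 0], 0],
  ],
)

```text
time_s: 2.7
tool_pos: [514.3, -167.8, 157.7]
tool_rot: [[0.985, 0.174, -0.0], [0.174, -0.985, -0.0], [-0.0, 0.0, -1.0]]
force: [-2.4, -0.6, 1.4]
opening: 0.745
grasp_force: 1.1
```

```bash
python3 -c "
from h import *
togo(17.5,0,157)"
```

```text
shift [11.1 -0.5  0.7] turn -0.0001 tcp gauge [ 6.4 -0.5] 157.7 F [-2.4 -0.6  1.4] t 2.7 open 70.07143025878965
```

Request:
step_arm(
  targets=[
    [70, [2, -0.5, 0], 0],
    [70, [4, -0.5, 0], 0],
    [70, [6, -0.5, 0], 0],
    [70, [7, -0.5, 0], 0],
    [70, [8, -0.5, 0], 0],
    [70, [9, -0.5, 0], 0],
    [70, [10, -0.5, 0], 0],
    [70, [11, -0.5, 0], 0],
    [70, [12, -0.5, 0], 0],
    [70, [13, -0.5, 0], 0],
  ],
)

```text
time_s: 3.53
tool_pos: [526.7, -165.1, 157.7]
tool_rot: [[0.985, 0.174, 0.0], [0.174, -0.985, -0.0], [0.0, 0.0, -1.0]]
force: [-1.8, -1.0, 2.0]
opening: 0.746
grasp_force: 1.1
```

```bash
python3 -c "
from h import *
togo(47.5,0,157)"
```

```text
shift [28.4 -0.   0.7] turn -0.0001 tcp gauge [19.1 -0. ] 157.7 F [-1.8 -1.   2. ] t 3.5333 open 70.14005011192802
```

Request:
step_arm(
  targets=[
    [70, [0.7, 0, 0], 0],
    [70, [1.4, 0, 0], 0],
    [70, [2, 0, 0], 0],
    [70, [2.6, 0, 0], 0],
    [70, [3.2, 0, 0], 0],
    [70, [3.8, 0, 0], 0],
    [70, [4.4, 0, 0], 0],
    [70, [5, 0, 0], 0],
    [70, [5.6, 0, 0], 0],
    [70, [6, 0, 0], 0],
  ],
)

```text
time_s: 4.37
tool_pos: [532.6, -164.0, 157.7]
tool_rot: [[0.985, 0.174, 0.0], [0.174, -0.985, -0.0], [-0.0, 0.0, -1.0]]
force: [-2.8, -1.0, 1.4]
opening: 0.742
grasp_force: 1.1
```

Not the 44 mm ring; continuing.

Request:
step_arm(
  targets=[
    [70, [2, 0, 0], 0],
    [70, [4, 0, 0], 0],
    [70, [6, 0, 0], 0],
    [70, [8, 0, 0], 0],
    [70, [10, 0, 0], 0],
    [70, [12, 0, 0], 0],
    [70, [14, 0, 0], 0],
    [70, [15, 0, 0], 0],
    [70, [16, 0, 0], 0],
    [70, [17, 0, 0], 0],
  ],
)

```text
time_s: 5.2
tool_pos: [549.3, -161.3, 157.7]
tool_rot: [[0.985, 0.174, -0.0], [0.174, -0.985, -0.001], [-0.0, 0.001, -1.0]]
force: [-3.3, -2.7, 2.1]
opening: 0.748
grasp_force: 1.7
```

Request:
step_arm(
  targets=[
    [70, [0.8, 0, 0], 0],
    [70, [1.6, 0, 0], 0],
    [70, [2.4, 0, 0], 0],
    [70, [3.2, 0, 0], 0],
    [70, [4, 0, 0], 0],
    [70, [4.8, 0, 0], 0],
    [70, [5.6, 0, 0], 0],
    [70, [6.4, 0, 0], 0],
    [70, [7.2, 0, 0], 0],
    [70, [8, 0, 0], 0],
  ],
)

```text
time_s: 6.03
tool_pos: [557.2, -160.0, 157.8]
tool_rot: [[0.985, 0.174, -0.0], [0.174, -0.985, -0.001], [-0.0, 0.001, -1.0]]
force: [-4.4, -3.6, 3.6]
opening: 0.745
grasp_force: 2.7
```

```bash
python3 -c "
from h import *
togo(47.5,0,157)
g=snap('top','pics/t2.png');s=snap('scene','pics/s2.png')
a=cv2.resize(cv2.imread('pics/t2.png')[95:245,160:330],(400,353));b=cv2.resize(cv2.imread('pics/s2.png')[140:240,215:328],(400,353))
cv2.imwrite('pics/c2.png',np.hstack([a,b]))"
```

```text
shift [-2.5 -0.3  0.8] turn -0.0002 tcp gauge [50.  -0.3] 157.8 F [-4.4 -3.6  3.6] t 6.0333 open 70.00554579758247
```

View pics/c2.png

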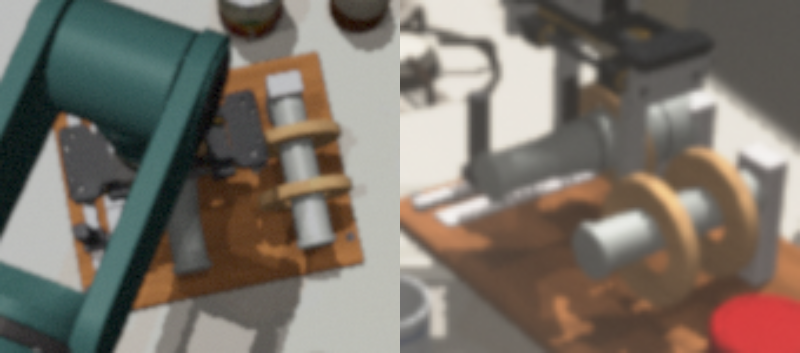

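Right view: the ring is ahead of the fingers on the taper, and resistance is light. I'll press on slowly to see whether the force climbs.

Request:
step_arm(
  targets=[
    [70, [0.5, 0, 0], 0],
    [70, [1, 0, 0], 0],
    [70, [1.5, 0, 0], 0],
    [70, [2, 0, 0], 0],
    [70, [2.4, 0, 0], 0],
    [70, [2.8, 0, 0], 0],
    [70, [3.2, 0, 0], 0],
    [70, [3.5, 0, 0], 0],
    [70, [3.8, 0, 0], 0],
    [70, [4, 0, 0], 0],
  ],
)

```text
time_s: 6.97
tool_pos: [561.0, -159.6, 157.9]
tool_rot: [[0.985, 0.173, -0.0], [0.173, -0.985, -0.001], [-0.001, 0.001, -1.0]]
force: [-4.2, -4.0, 3.9]
opening: 0.746
grasp_force: 3.1
```

Request:
step_arm(
  targets=[
    [70, [2, 0, 0], 0],
    [70, [4, 0, 0], 0],
    [70, [6, 0, 0], 0],
    [70, [8, 0, 0], 0],
    [70, [9.5, 0, 0], 0],
    [70, [11, 0, 0], 0],
    [70, [12.5, 0, 0], 0],
    [70, [14, 0, 0], 0],
    [70, [15, 0, 0], 0],
    [70, [16, 0, 0], 0],
  ],
)

```text
time_s: 7.8
tool_pos: [576.1, -158.4, 158.3]
tool_rot: [[0.985, 0.172, -0.002], [0.172, -0.985, -0.005], [-0.003, 0.004, -1.0]]
force: [-6.8, -8.9, 4.8]
opening: 0.745
grasp_force: 5.3
```

Request:
step_arm(
  targets=[
    [70, [0.6, 0, 0], 0],
    [70, [1.2, 0, 0], 0],
    [70, [1.8, 0, 0], 0],
    [70, [2.4, 0, 0], 0],
    [70, [3, 0, 0], 0],
    [70, [3.4, 0, 0], 0],
    [70, [3.8, 0, 0], 0],
    [70, [4.2, 0, 0], 0],
    [70, [4.6, 0, 0], 0],
    [70, [5, 0, 0], 0],
  ],
)

```text
time_s: 8.63
tool_pos: [580.5, -158.1, 158.7]
tool_rot: [[0.985, 0.172, -0.003], [0.172, -0.985, -0.006], [-0.004, 0.005, -1.0]]
force: [-9.4, -9.0, 7.0]
opening: 0.745
grasp_force: 6.3
```

```bash
python3 -c "
from h import *
togo(77.5,0,157)"
```

```text
shift [ 4.3 -2.5  1.6] turn -0.0022 tcp gauge [73.2 -2.5] 158.7 F [-9.4 -9.   7. ] t 8.6333 open 70.01057358066856
```

The lateral force is unexpected, so I'll look.

```bash
python3 -c "
from h import *
g=snap('top','pics/t3.png');s=snap('scene','pics/s3.png')
a=cv2.resize(cv2.imread('pics/t3.png')[95:245,160:330],(400,353));b=cv2.resize(cv2.imread('pics/s3.png')[140:225,220:316],(400,353),interpolation=cv2.INTER_CUBIC)
cv2.imwrite('pics/c3.png',np.hstack([a,b]))"
```

```text
(no output)
```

View pics/c3.png

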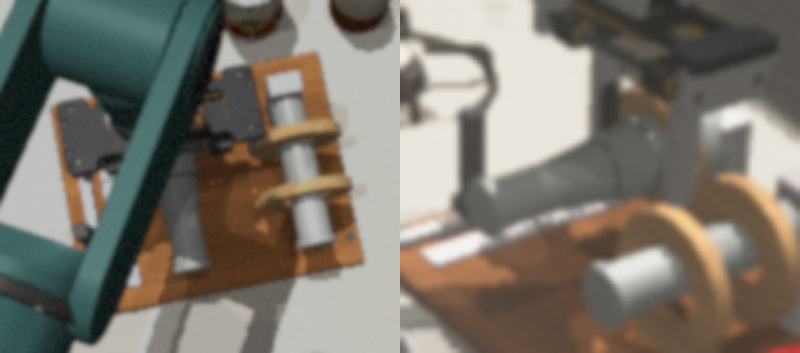

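The ring is ahead of the fingers on the taper and nothing is jammed. I'll back off, recentre, and push again.

Request:
step_arm(
  targets=[
    [70, [-4, 0, 0], 0],
    [70, [-8, 0, 0], 0],
    [70, [-12, 0, 0], 0],
    [70, [-15, 0, 0], 0],
    [70, [-15, 0, 0], 0],
    [70, [-15, 0, 0], 0],
    [70, [-15, 0, 0], 0],
    [70, [-15, 0, 0], 0],
    [70, [-15, 0, 0], 0],
    [70, [-15, 0, 0], 0],
  ],
)

```text
time_s: 9.57
tool_pos: [567.2, -157.9, 157.7]
tool_rot: [[0.985, 0.174, 0.0], [0.174, -0.985, -0.0], [0.0, 0.0, -1.0]]
force: [-0.3, -0.9, -0.2]
opening: 0.743
grasp_force: 0.0
```

```bash
python3 -c "
from h import *
togo(67.5,0,157)"
```

```text
shift [7.3 0.  0.7] turn 0.0001 tcp gauge [60.2  0. ] 157.7 F [-0.3 -0.9 -0.2] t 9.5667 open 69.82759571587576
```

Request:
step_arm(
  targets=[
    [70, [3, 0, 0], 0],
    [70, [6, 0, 0], 0],
    [70, [9, 0, 0], 0],
    [70, [11, 0, 0], 0],
    [70, [12, 0, 0], 0],
    [70, [13, 0, 0], 0],
    [70, [14, 0, 0], 0],
    [70, [15, 0, 0], 0],
    [70, [16, 0, 0], 0],
    [70, [16.5, 0, 0], 0],
  ],
)

```text
time_s: 10.4
tool_pos: [582.6, -155.4, 158.0]
tool_rot: [[0.985, 0.174, -0.002], [0.174, -0.985, -0.001], [-0.002, 0.0, -1.0]]
force: [-6.2, -1.5, 3.3]
opening: 0.743
grasp_force: 2.9
```

```bash
python3 -c "
from h import *
togo(77.5,0,157)"
```

```text
shift [ 1.7 -0.3  1. ] turn -0.0003 tcp gauge [75.8 -0.3] 158.0 F [-6.2 -1.5  3.3] t 10.4 open 69.7952009165614
```

Clean now. I'll keep pressing gently towards the 60 mm line.

Request:
step_arm(
  targets=[
    [70, [0.4, 0, 0], 0],
    [70, [0.8, 0, 0], 0],
    [70, [1.2, 0, 0], 0],
    [70, [1.6, 0, 0], 0],
    [70, [2, 0, 0], 0],
    [70, [2.4, 0, 0], 0],
    [70, [2.7, 0, 0], 0],
    [70, [3, 0, 0], 0],
    [70, [3, 0, 0], 0],
    [70, [3, 0, 0], 0],
  ],
)

```text
time_s: 11.23
tool_pos: [584.3, -155.2, 158.4]
tool_rot: [[0.985, 0.173, -0.005], [0.173, -0.985, -0.001], [-0.005, 0.0, -1.0]]
force: [-10.0, -2.7, 6.1]
opening: 0.744
grasp_force: 5.1
```

```bash
python3 -c "
from h import *
togo(77.5,0,157)"
```

```text
shift [-0.  -0.3  1.4] turn -0.0006 tcp gauge [77.5 -0.3] 158.4 F [-10.   -2.7   6.1] t 11.2333 open 69.95908994385094
```

Request:
step_arm(
  targets=[
    [70, [0.5, 0, 0], 0],
    [70, [1, 0, 0], 0],
    [70, [1.5, 0, 0], 0],
    [70, [2, 0, 0], 0],
    [70, [2.5, 0, 0], 0],
    [70, [3, 0, 0], 0],
    [70, [3, 0, 0], 0],
    [70, [3, 0, 0], 0],
    [70, [3, 0, 0], 0],
    [70, [3, 0, 0], 0],
  ],
)

```text
time_s: 12.07
tool_pos: [585.7, -155.0, 158.7]
tool_rot: [[0.985, 0.173, -0.009], [0.173, -0.985, -0.002], [-0.009, -0.0, -1.0]]
force: [-15.4, -3.2, 10.6]
opening: 0.743
grasp_force: 8.0
```

```bash
python3 -c "
from h import *
togo(77.5,0,157)"
```

```text
shift [-1.5 -0.4  1.7] turn -0.0008 tcp gauge [79.  -0.4] 158.7 F [-15.4  -3.2  10.6] t 12.0667 open 69.8508091365987
```

Force is building near the 60 mm stop. I'll back right off and look at the ring.

Request:
step_arm(
  targets=[
    [70, [-10, 0, 0], 0],
    [70, [-25, 0, 0], 0],
    [70, [-45, 0, 0], 0],
    [70, [-65, 0, 0], 0],
    [70, [-85, 0, 0], 0],
    [70, [-105, 0, 0], 0],
    [70, [-125, 0, 0], 0],
    [70, [-145, 0, 0], 0],
    [70, [-165, 0, 0], 0],
    [70, [-185, 0, 0], 0],
  ],
)

```text
time_s: 12.9
tool_pos: [406.6, -186.0, 157.6]
tool_rot: [[0.985, 0.174, 0.002], [0.174, -0.985, -0.0], [0.002, 0.0, -1.0]]
force: [-0.3, -0.4, -0.3]
opening: 0.746
grasp_force: 0.0
```

```bash
python3 - <<'E'
from h import *
togo(77.5,0,157)
g=snap('top','pics/t4.png');s=snap('scene','pics/s4.png')
a=cv2.resize(cv2.imread('pics/t4.png')[105:205,180:280],(400,400),interpolation=cv2.INTER_CUBIC);b=cv2.resize(cv2.imread('pics/s4.png')[140:225,225:310],(400,400),interpolation=cv2.INTER_CUBIC)
cv2.imwrite('pics/c4.png',np.hstack([a,b]))
E
```

```text
shift [180.4   0.3   1. ] turn 0.0003 tcp gauge [-102.9    0.2] 157.6 F [-0.3 -0.4 -0.3] t 12.9 open 70.1036492606384
```

View pics/c4.png

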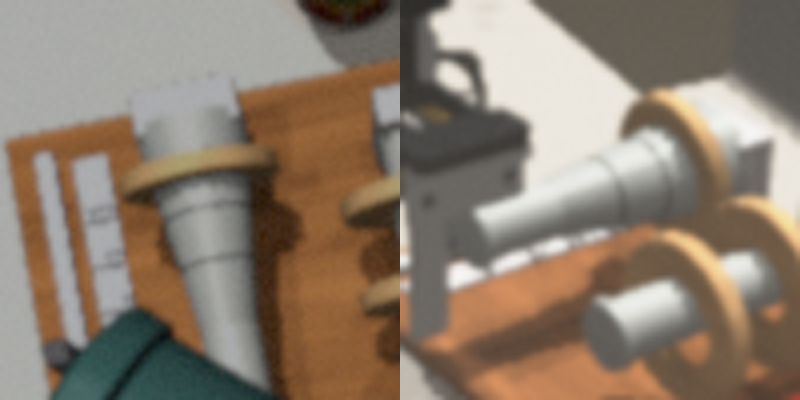

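The ring holds itself at the third line: the two lower lines are visible in front of it, left view y≈210 and 262. Now I'll check its squareness numerically.

```bash
cat > ringchk.py <<'E'
from h import *
import sys
k=np.load("gauge.npz")
W=lambda q:[*(k["o"]+k["R"]@np.array(q[:2])),q[2]]
def fitring(f,n,box):
    g=grab_frame(n); im=cv2.imread(f); hsv=cv2.cvtColor(im,cv2.COLOR_BGR2HSV)
    m=cv2.inRange(hsv,(14,50,60),(30,255,255)); x0,y0,x1,y1=box; z=np.zeros_like(m); z[y0:y1,x0:x1]=m[y0:y1,x0:x1]
    return g,z
g,m=fitring(sys.argv[1],"top",(205,135,255,160))
for nm,c,b in (("line3",97.5,0),("lean7",97.5,7.6)):
    t=np.radians(np.arange(0,360,3));P=[]
    for dx in(0,-12):
        for a in t:
            y,zz=48*np.cos(a),48*np.sin(a)
            P.append(proj(g,W((c+dx*np.cos(np.radians(b))-np.sin(np.radians(b))*(zz),y,88+zz*np.cos(np.radians(b))))))
    P=np.array(P);H=cv2.convexHull(P.astype(np.float32))[:,0]
    for u in range(208,252,6):
        z=np.zeros(m.shape,np.uint8);cv2.fillConvexPoly(z,np.round(H*16).astype(int),255,shift=4)
        c1=np.where(z[:,u])[0];c2=np.where(m[:,u])[0]
        print(nm,u,"model",(c1.min(),c1.max()) if len(c1) else None,"seen",(c2.min(),c2.max()) if len(c2) else None)
    print("tips model",H[:,0].min(),H[:,0].max(),"seen",np.where(m.any(0))[0][[0,-1]])
I=cv2.imread('pics/s4.png');gs=grab_frame("scene")
I=cv2.resize(I[140:225,225:310],None,fx=7,fy=7,interpolation=cv2.INTER_CUBIC)
for rad in (48,30):
  for b,col in((0,(255,255,0)),(7.6,(255,0,255))):
    q=[]
    for a in np.radians(np.arange(0,361,5)):
        y,zz=rad*np.cos(a),rad*np.sin(a);B=np.radians(b)
        q.append((np.array(proj(gs,W((85.5-np.sin(B)*zz,y,88+zz*np.cos(B)))))-[225,140]+.5)*7)
    cv2.polylines(I,[np.array(q).astype(int)],False,col,1)
cv2.imwrite('pics/s4ov.png',I)
E
python3 ringchk.py pics/t4.png
```

```text
line3 208 model None seen (np.int64(136), np.int64(143))
line3 214 model (np.int64(146), np.int64(158)) seen (np.int64(145), np.int64(158))
line3 220 model (np.int64(144), np.int64(158)) seen (np.int64(145), np.int64(151))
line3 226 model (np.int64(142), np.int64(158)) seen (np.int64(143), np.int64(149))
line3 232 model (np.int64(141), np.int64(157)) seen (np.int64(142), np.int64(148))
line3 238 model (np.int64(141), np.int64(155)) seen (np.int64(141), np.int64(147))
line3 244 model (np.int64(141), np.int64(153)) seen (np.int64(135), np.int64(159))
line3 250 model (np.int64(143), np.int64(150)) seen (np.int64(136), np.int64(155))
tips model 209.71329 250.68127 seen [205 254]
lean7 208 model None seen (np.int64(136), np.int64(143))
lean7 214 model (np.int64(148), np.int64(157)) seen (np.int64(145), np.int64(158))
lean7 220 model (np.int64(147), np.int64(156)) seen (np.int64(145), np.int64(151))
lean7 226 model (np.int64(145), np.int64(155)) seen (np.int64(143), np.int64(149))
lean7 232 model (np.int64(144), np.int64(154)) seen (np.int64(142), np.int64(148))
lean7 238 model (np.int64(143), np.int64(153)) seen (np.int64(141), np.int64(147))
lean7 244 model (np.int64(142), np.int64(151)) seen (np.int64(135), np.int64(159))
lean7 250 model (np.int64(143), np.int64(149)) seen (np.int64(136), np.int64(155))
tips model 209.79422 250.64594 seen [205 254]
```

View pics/s4ov.png

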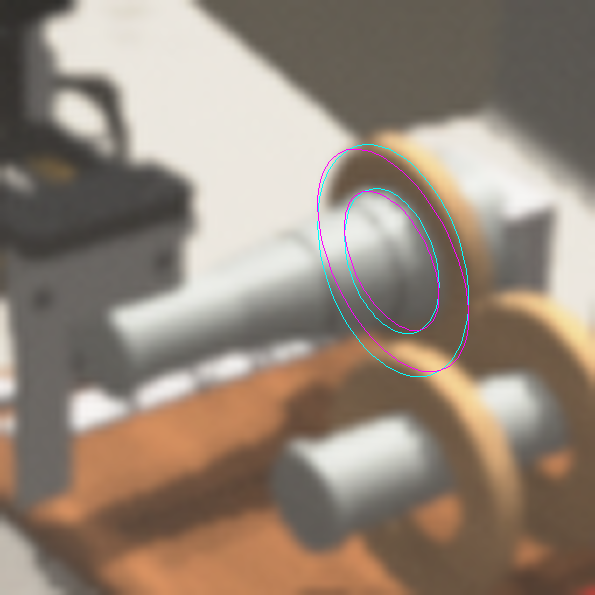

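The ring outline matches line 3, nearly square. One more confirming push at higher force will show whether it's at its stop.

Request:
step_arm(
  targets=[
    [70, [20, 0.3, 0], 0],
    [70, [45, 0.3, 0], 0],
    [70, [70, 0.3, 0], 0],
    [70, [95, 0.3, 0], 0],
    [70, [120, 0.3, 0], 0],
    [70, [140, 0.3, 0], 0],
    [70, [155, 0.3, 0], 0],
    [70, [165, 0.3, 0], 0],
    [70, [171, 0.3, 0], 0],
    [70, [175, 0.3, 0], 0],
  ],
)

```text
time_s: 13.93
tool_pos: [580.4, -155.6, 157.3]
tool_rot: [[0.985, 0.175, -0.0], [0.175, -0.985, 0.0], [-0.0, -0.0, -1.0]]
force: [0.8, -0.6, 0.0]
opening: 0.748
grasp_force: 0.0
```

Request:
step_arm(
  targets=[
    [70, [1, 0, 0], 0],
    [70, [2, 0, 0], 0],
    [70, [3, 0, 0], 0],
    [70, [4, 0, 0], 0],
    [70, [5, 0, 0], 0],
    [70, [6, 0, 0], 0],
    [70, [7, 0, 0], 0],
    [70, [7.5, 0, 0], 0],
    [70, [8, 0, 0], 0],
    [70, [8, 0, 0], 0],
  ],
)

```text
time_s: 14.77
tool_pos: [585.4, -155.1, 157.8]
tool_rot: [[0.985, 0.174, -0.005], [0.174, -0.985, -0.001], [-0.005, -0.0, -1.0]]
force: [-7.6, -0.5, 4.6]
opening: 0.749
grasp_force: 3.9
```

```bash
python3 -c "
from h import *
togo(77.5,0,157)"
```

```text
shift [-1.1 -0.5  0.8] turn -0.0004 tcp gauge [78.6 -0.5] 157.8 F [-7.6 -0.5  4.6] t 14.7667 open 70.36882281181094
```

Request:
step_arm(
  targets=[
    [70, [0.7, 0, 0], 0],
    [70, [1.4, 0, 0], 0],
    [70, [2.1, 0, 0], 0],
    [70, [2.8, 0, 0], 0],
    [70, [3.5, 0, 0], 0],
    [70, [4.2, 0, 0], 0],
    [70, [5, 0, 0], 0],
    [70, [5, 0, 0], 0],
    [70, [5, 0, 0], 0],
    [70, [5, 0, 0], 0],
  ],
)

```text
time_s: 15.6
tool_pos: [587.2, -154.9, 158.2]
tool_rot: [[0.985, 0.173, -0.014], [0.173, -0.985, -0.001], [-0.014, -0.001, -1.0]]
force: [-18.1, -1.3, 10.1]
opening: 0.746
grasp_force: 9.5
```

```bash
python3 -c "
from h import *
togo(77.5,0,157);print(observe()['torque'])"
```

```text
shift [-2.9 -0.5  1.2] turn -0.001 tcp gauge [80.4 -0.5] 158.2 F [-18.1  -1.3  10.1] t 15.6 open 70.10830351846194
[-0.2337369   2.71378623  0.12897725]
```

Request:
step_arm(
  targets=[
    [70, [-10, 0, 0], 0],
    [70, [-25, 0, 0], 0],
    [70, [-45, 0, 0], 0],
    [70, [-70, 0, 0], 0],
    [70, [-95, 0, 0], 0],
    [70, [-120, 0, 0], 0],
    [70, [-145, 0, 0], 0],
    [70, [-165, 0, -10], 0],
    [70, [-185, 0, -40], 0],
    [70, [-190, 0, -75], 0],
  ],
)

```text
time_s: 16.43
tool_pos: [401.7, -186.1, 230.8]
tool_rot: [[0.985, 0.173, -0.006], [0.173, -0.985, 0.003], [-0.005, -0.004, -1.0]]
force: [1.1, -1.3, -0.3]
opening: 0.748
grasp_force: 0.0
```

```bash
python3 - <<'E'
from h import *
togo(-40,100,160)
a=cv2.imread('pics/t4.png').astype(int);g=snap('top','pics/t5.png');b=cv2.imread('pics/t5.png').astype(int)
s=snap('scene','pics/s5.png')
for f in('pics/t4.png','pics/t5.png'):
    h=cv2.cvtColor(cv2.imread(f),cv2.COLOR_BGR2HSV).astype(float)[:,:,1]
    # edge of ring (saturation) along columns over the taper
    for u in(222,228,234):
        print(f,u,h[136:156,u].astype(int))
A=cv2.cvtColor(cv2.imread('pics/t4.png'),6)[132:162,206:256].astype(np.float32);B=cv2.cvtColor(cv2.imread('pics/t5.png'),6)[132:162,206:256].astype(np.float32)
print(cv2.phaseCorrelate(A,B,cv2.createHanningWindow((50,30),cv2.CV_32F)))
c=cv2.imread('pics/s4.png');d=cv2.imread('pics/s5.png')
A,B=[cv2.cvtColor(i,6)[155:200,265:300].astype(np.float32) for i in(c,d)]
print(cv2.phaseCorrelate(A,B,cv2.createHanningWindow((35,45),cv2.CV_32F)))
E
```

```text
shift [ 67.9 -98.8  70.8] turn -0.0014 tcp gauge [-107.7    1. ] 230.8 F [ 1.1 -1.3 -0.3] t 16.4333 open 70.26827714596003
pics/t4.png 222 [  8   8   6   5   8   6   8  30  68  88  99  98 101 108  73  32  12   8
   5   6]
pics/t4.png 228 [  6   6   5   4   5   7  30  66  86  87  94 102  97  23  10   4   5   5
   7   6]
pics/t4.png 234 [  7   9   5   5  12  48  86 102 103 106 115 114  24   9  10   6   9   7
   7   2]
pics/t5.png 222 [  9   8   6   5   6   6  19  58  84  92  94  99 104 102  35   9   5   9
  10   7]
pics/t5.png 228 [  3   4   4   4   7  27  62  84  89  88 102 103  47  10   8   5   5   6
   6   6]
pics/t5.png 234 [  7   7   5  11  40  74 100 104 101 117 111  57  14  11   7   7   5   3
   7   2]
((-0.08352172474639374, -0.5353327956584462), 0.9543585748672485)
((0.2389375717054314, 0.29435370776552006), 1.0581542642028243)
```

The ring moved about 1 mm in that push. I'll push once more with a slight lift, so it isn't pressed down, until it no longer moves.

Request:
step_arm(
  targets=[
    [70, [0, -0.5, 40], 0],
    [70, [10, -0.5, 72], 0],
    [70, [35, -0.5, 72], 0],
    [70, [65, -0.5, 72], 0],
    [70, [95, -0.5, 72], 0],
    [70, [125, -0.5, 72], 0],
    [70, [150, -0.5, 72], 0],
    [70, [168, -0.5, 72], 0],
    [70, [178, -0.5, 72], 0],
    [70, [183, -0.5, 72], 0],
  ],
)

```text
time_s: 17.37
tool_pos: [586.1, -154.0, 159.7]
tool_rot: [[0.985, 0.175, -0.001], [0.175, -0.985, 0.0], [-0.001, -0.0, -1.0]]
force: [-6.9, -1.9, 2.1]
opening: 0.745
grasp_force: 4.0
```

```bash
python3 -c "
from h import *
togo(77.5,0,157)"
```

```text
shift [-2.   0.6  2.7] turn 0.001 tcp gauge [79.5  0.6] 159.7 F [-6.9 -1.9  2.1] t 17.3667 open 70.01191133042822
```

Request:
step_arm(
  targets=[
    [70, [1, 0, -0.5], 0],
    [70, [2, 0, -1], 0],
    [70, [3, 0, -1.5], 0],
    [70, [4, 0, -2], 0],
    [70, [5, 0, -2.5], 0],
    [70, [6, 0, -3], 0],
    [70, [6, 0, -3], 0],
    [70, [6, 0, -3], 0],
    [70, [6, 0, -3], 0],
    [70, [6, 0, -3], 0],
  ],
)

```text
time_s: 18.2
tool_pos: [587.6, -154.0, 161.5]
tool_rot: [[0.985, 0.173, -0.009], [0.173, -0.985, 0.0], [-0.009, -0.002, -1.0]]
force: [-8.0, -1.1, -3.7]
opening: 0.748
grasp_force: 3.9
```

```bash
python3 -c "
from h import *
togo(77.5,0,157)"
```

```text
shift [-3.5  0.3  4.6] turn -0.0012 tcp gauge [81.   0.3] 161.5 F [-8.  -1.1 -3.7] t 18.2 open 70.3069466618604
```

Request:
step_arm(
  targets=[
    [70, [1, 0, 0], 0],
    [70, [2, 0, 0], 0],
    [70, [3, 0, 0], 0],
    [70, [4, 0, 0], 0],
    [70, [5, 0, 0], 0],
    [70, [5, 0, 0], 0],
    [70, [5, 0, 0], 0],
    [70, [5, 0, 0], 0],
    [70, [5, 0, 0], 0],
    [70, [5, 0, 0], 0],
  ],
)

```text
time_s: 19.03
tool_pos: [589.0, -153.8, 161.8]
tool_rot: [[0.985, 0.172, -0.019], [0.172, -0.985, -0.0], [-0.019, -0.003, -1.0]]
force: [-19.9, -3.3, 3.5]
opening: 0.745
grasp_force: 10.1
```

```bash
python3 -c "
from h import *
togo(77.5,0,157)"
```

```text
shift [-4.8  0.2  4.9] turn -0.0017 tcp gauge [82.4  0.2] 161.8 F [-19.9  -3.3   3.5] t 19.0333 open 69.99986475596648
```

Movement is now under a millimetre at 20 N. I'll retreat, check, and measure the pointer.

Request:
step_arm(
  targets=[
    [70, [-10, 0, 0], 0],
    [70, [-25, 0, 0], 0],
    [70, [-45, 0, 0], 0],
    [70, [-70, 0, 0], 0],
    [70, [-95, 0, 0], 0],
    [70, [-120, 0, 0], 0],
    [70, [-145, 0, 0], 0],
    [70, [-165, 0, -10], 0],
    [70, [-185, 0, -40], 0],
    [70, [-190, 0, -75], 0],
  ],
)

```text
time_s: 19.87
tool_pos: [405.6, -185.2, 237.7]
tool_rot: [[0.985, 0.172, -0.003], [0.172, -0.985, 0.002], [-0.003, -0.002, -1.0]]
force: [0.8, 0.3, 0.8]
opening: 0.744
grasp_force: 0.0
```

```bash
cat > cmp.py <<'E'
from h import *
import pickle,sys
n=sys.argv[1]
g=snap('top',f'pics/t{n}.png');s=snap('scene',f'pics/s{n}.png')
for f in(f't{n}',):
    h=cv2.cvtColor(cv2.imread(f'pics/{f}.png'),cv2.COLOR_BGR2HSV)[:,:,1]
    for u in(222,228,234): print(f,u,h[136:156,u])
for r in ('4','5'):
  A,B=[cv2.cvtColor(cv2.imread(f'pics/t{i}.png'),6)[132:162,206:256].astype(np.float32) for i in(r,n)]
  print(r,cv2.phaseCorrelate(A,B,cv2.createHanningWindow((50,30),cv2.CV_32F)))
E
python3 cmp.py 6; python3 - <<'E'
from h import *
import pickle
g=pickle.load(open("g0.pkl","rb"))["top"];k=np.load("gauge.npz")
for nm,u,v,z in(("tip",214,194,24),("posttop",193.75,192,101),("line1",160+196/4,95+352/4,15),("line2",160+192/4,95+306/4,15),("line3",160+180/4,95+262/4,15)):
    print(nm,np.round(k["R"].T@(onz(g,u,v,z)[:2]-k["o"]),1))
b=cv2.imread('pics/top0.png')[170:215,180:225];cv2.imwrite('pics/p.png',cv2.resize(b,None,fx=8,fy=8,interpolation=cv2.INTER_CUBIC))
I=cv2.imread('pics/top0.png')
# dark blob
h=cv2.cvtColor(I,cv2.COLOR_BGR2GRAY);m=(h<55).astype(np.uint8);q=np.zeros_like(m);q[180:210,185:218]=m[180:210,185:218]
ys,xs=np.where(q);print(xs.min(),xs.max(),ys.min(),ys.max())
for y in range(184,208):print(y,"".join("%4d"%x for x in h[y,186:218]))
togo(-30,100,160)
E
```

```text
t6 222 [  6   3   5   6  11  28  66  90  94  95  98 110  85  35   8   8   7   8
  11   4]
t6 228 [  7   4   4   6  33  67  84  88  94 104 103  45   7   4   5   5   7   6
   4   5]
t6 234 [  4   9  12  46  83  99 104 109 120 118  57  18   5   8   9   8   7   5
   5   6]
4 ((0.18718662421964538, -1.1210931213123665), 0.8152741209665935)
5 ((0.140934048474314, -0.7518415443736224), 0.9614949442545573)
tip [ 5.  65.1]
posttop [  7.3 100.7]
line1 [36.7 73.5]
line2 [66.3 70.6]
line3 [96.1 73. ]
193 206 192 206
184  159 158 143 113  98  97  95  97 103 127 151 158 159 151 130  99  91  94 105 124 144 151 153 157 159 155 155 143 109  95  97  98
185  161 157 147 118 100  98  93  95 101 122 147 158 161 155 139 102  93  97 104 127 152 155 161 159 159 160 159 147 118 103  98  95
186  161 158 146 120 101  97  94  97  99 115 138 159 160 158 141 100  92  98 105 127 155 159 160 162 161 160 158 151 128 106  97 100
187  159 158 148 122 100  98  98  95  99 109 132 153 162 157 140 103  88  97 103 129 153 159 162 161 159 161 159 157 139 111 101  95
188  160 158 152 135 106  98  99  97  97 101 125 152 160 1
[... 2025 characters left out ...]
  80 120 151 161 159 159 160 159 160 153 138
204  161 159 159 161 159 148 125 103  95  98  96  90  85  98 111 114 114 103  74  53  54  71 109 147 158 161 160 161 161 161 156 142
205  160 157 160 160 160 156 136 107  95  93  95  95  90 113 129 128 114 109  83  59  54  68  98 139 158 159 161 160 159 159 157 145
206  159 158 160 159 159 156 143 114  95  92  96  93  98 122 143 141 127 112  95  63  54  64  90 130 154 162 160 160 160 159 157 143
207  160 160 158 161 161 158 144 114  97  95  96  98 103 123 143 151 138 119 100  71  55  58  79 120 152 159 160 160 160 162 157 145
shift [  68.1 -102.8   85.9] turn -0.0018 tcp gauge [-99.3  -1.7] 246.1 F [ 0.2 -0.4  0.9] t 19.9667 open 70.05834920461771
```

```bash
python3 - <<'E'
from h import *
g=grab_frame("top");k=np.load("gauge.npz")
G=lambda u,v,z:np.round(k["R"].T@(onz(g,u,v,z)[:2]-k["o"]),1)
for u,v in((222,141.6),(228,140.5),(234,139.1)): print("top far edge",G(u,v,136),"near-face/bore edge",)
a=cv2.resize(cv2.imread('pics/t6.png')[128:168,203:257],(540,400),interpolation=cv2.INTER_CUBIC)
b=cv2.resize(cv2.imread('pics/s6.png')[152:202,264:297],(264,400),interpolation=cv2.INTER_CUBIC)
cv2.imwrite('pics/c6.png',np.hstack([a,b])[:, :800])
h=cv2.cvtColor(cv2.imread('pics/t0.png') if 0 else cv2.imread('pics/top0.png'),6)
# line 3 on the taper in the initial (unoccluded) picture
for u in(226,229,232): print(u,h[138:152,u])
E
```

```text
top far edge [100.8  12.1] near-face/bore edge
top far edge [100.5  -1.6] near-face/bore edge
top far edge [100.8 -15.4] near-face/bore edge
226 [160 160 160 160 153 136 132 145 154 155 155 154 151 152]
229 [154 156 155 154 142 128 142 156 159 161 161 160 158 158]
232 [142 142 144 136 120 113 133 141 144 146 146 146 150 148]
```

View pics/c6.png

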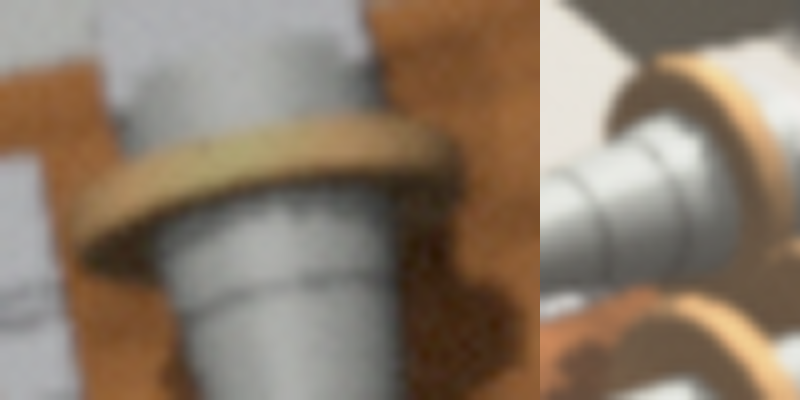

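```bash
python3 - <<'E'
from h import *
g=grab_frame("top");k=np.load("gauge.npz")
G=lambda u,v,z:np.round(k["R"].T@(onz(g,u,v,z)[:2]-k["o"]),1)
print("line3 on taper",G(226,143.8,118),G(229,143,118),G(232,142.7,118))
h=cv2.cvtColor(cv2.imread('pics/top0.png'),6)
for u in(229,232,235): print(u,h[150:175,u])
for n,v in(("t4",142.6),("t5",141.7),("t6",140.5)): print(n,[ (z,G(228,v,z)) for z in(130,136)])
# spare rings top far edges, known x 6 and 61
s=cv2.cvtColor(cv2.imread('pics/top0.png'),cv2.COLOR_BGR2HSV)[:,:,1]
for u in(283,286,289): print(u,s[142:160,u],s[166:184,u], )
k_=cv2.imread('pics/t6.png');H=cv2.cvtColor(k_,cv2.COLOR_BGR2HSV)
for u in range(208,254,3): print(u,"H",H[136:160,u,0],"V",H[136:160,u,2])
E
```

```text
line3 on taper [99.   5.4] [99.4 -1.7] [98.7 -8.6]
229 [158 158 156 161 159 151 141 138 150 156 155 155 153 151 149 148 146 145
 142 131 115 123 132 135 134]
232 [150 148 149 150 150 140 131 141 152 155 156 156 155 156 155 158 158 157
 153 135 140 154 156 155 153]
235 [131 133 133 132 129 114 111 127 135 137 138 138 141 142 140 143 144 139
 125 118 131 144 145 147 147]
t4 [(130, array([97.4, -0.3])), (136, array([95.7, -0.7]))]
t5 [(130, array([99.5, -0.7])), (136, array([97.7, -1.1]))]
t6 [(130, array([102.2,  -1.2])), (136, array([100.5,  -1.6]))]
283 [  2   3   5   5   2  31  66  82  94 102 107 113  76  23  11   8   6   6] [  9   6   8   4   6  16  43  78  99 102 106 113 117  81  81  98  86  82]
286 [  9   6   4   9  29  65  86  90  99 113 121 103  43  12   4   4   3   5] [  0   3   2   5   7  24  64  95  99 104 107 108  81  24   6   7   6   8]
289 [ 39  28  24  27  59  83  91  97 107 118 136  76  25  15   8   5   6   7] [  2   3   3   2   6  38  81  98 100 103 107  73  12   5   2   5   2   3]
208 H [ 13  14  13  13  13  13  14  14  13  14  13  13  13  11  10  11   8  10
   4   6 
[... 2157 characters left out ...]
5 16 17 18 16 16 16 14 18 14 15 17 16 17 12 12 11 13 10] V [126 125 123 127 130 129 130 121  95  66  51  54  59  59  54  52  46  49
  51  57  59  59  61  67]
247 H [14 13 13 14 13 15 16 16 15 16 15 15 18 13 13 14 12 12 12 14 13 15 11 14] V [122 122 127 131 126 112  99  93  81  69  59  58  58  65  68  59  61  58
  60  57  62  58  63  65]
250 H [13 14 14 13 14 13 14 13 13 13 14 14 13 12 13 13 14 14 14 14 12 13 13 14] V [125 127 132 137 139 137 131 126 124 122 111 112 115 121 120 125 125 129
 127 113  90  67  69  66]
253 H [14 14 13 13 14 14 14 14 13 13 14 14 14 14 14 14 14 14 14 14 13 13 13 12] V [137 143 149 154 153 149 147 145 142 138 134 131 122 123 122 125 130 135
 139 133 116  98  83  75]
```

```bash
cat > lean.py <<'E'
from h import *
import sys
g=grab_frame("top");k=np.load("gauge.npz");R3=np.eye(3);R3[:2,:2]=k["R"];o3=np.array([*k["o"],0])
def run(f):
    V=cv2.cvtColor(cv2.GaussianBlur(cv2.imread(f),(3,1),0),cv2.COLOR_BGR2HSV)[:,:,2].astype(float); D=[]
    for u in range(213,246,2):
        c=V[138:158,u]; d=np.diff(c)[:17].copy()
        i=int(np.argmin(d)); i=max(1,min(i,15)); w=-d[i-1:i+2].clip(max=0); 
        v=138+.5+(np.arange(i-1,i+2)*w).sum()/w.sum()
        p,q=ray(g,u,v);p=R3.T@(p-o3);q=R3.T@q
        a=q[1]**2+q[2]**2;b=2*(p[1]*q[1]+(p[2]-88)*q[2]);cc=p[1]**2+(p[2]-88)**2-48**2
        disc=b*b-4*a*cc
        if disc<0: continue
        t=(-b-disc**.5)/2/a;D.append(p+t*q)
    D=np.array(D);ok=np.ones(len(D),bool)
    for _ in range(4):
        A=np.c_[np.ones(len(D)),D[:,1],D[:,2]-88];s=np.linalg.lstsq(A[ok],D[ok,0],rcond=None)[0];r=D[:,0]-A@s;ok=abs(r)<max(1.0,2*r[ok].std())
    print(f,"near-face x at axis %.1f (ideal 85.5 + ~1.5 bias), yaw %.1f, top-forward lean %.1f deg"%(s[0],*np.degrees(np.arctan([-s[1],s[2]]))),"n",ok.sum(),"rms",r[ok].std())
for f in sys.argv[1:]: run(f)
E
python3 lean.py pics/t4.png pics/t5.png pics/t6.png
```

```text
pics/t4.png near-face x at axis 86.7 (ideal 85.5 + ~1.5 bias), yaw -0.3, top-forward lean -2.2 deg n 17 rms 0.25968939626196585
pics/t5.png near-face x at axis 86.8 (ideal 85.5 + ~1.5 bias), yaw -0.8, top-forward lean -0.3 deg n 17 rms 0.33045932256479965
pics/t6.png near-face x at axis 87.7 (ideal 85.5 + ~1.5 bias), yaw -1.0, top-forward lean 2.2 deg n 17 rms 0.22253598675567093
```

The ring sits at line 3 (near face within about 1 mm of nominal), square to about 2°. Pushing now only rocks it, so it is at its stop. Next is the pointer, at gauge x ≈ 6, which has to move about 91 mm.

Request:
step_arm(
  targets=[
    [50, [12, -20, 0], 0],
    [50, [24, -40, 0], 0],
    [50, [40, -60, 0], 0],
    [50, [60, -80, 0], 0],
    [50, [80, -98, 0], 0],
    [50, [100, -103, 0], 0],
    [50, [105, -103, 0], 0],
    [50, [105, -103, 0], 0],
    [50, [105, -103, 0], 0],
    [50, [105, -103, 0], 0],
  ],
)

```text
time_s: 20.95
tool_pos: [493.7, -66.5, 237.9]
tool_rot: [[0.985, 0.173, -0.002], [0.173, -0.985, 0.0], [-0.002, -0.0, -1.0]]
force: [1.0, 0.1, -0.1]
opening: 0.533
grasp_force: 0.0
```

```bash
python3 -c "
from h import *
togo(6.5,100,158)"
```

```text
shift [ 3.   2.8 79.9] turn -0.001 tcp gauge [  3.7 102.8] 237.9 F [ 1.   0.1 -0.1] t 20.95 open 50.086856499127684
```

Request:
step_arm(
  targets=[
    [50, [3, 2.8, 15], 0],
    [50, [3, 2.8, 35], 0],
    [50, [3, 2.8, 55], 0],
    [50, [3, 2.8, 70], 0],
    [50, [3, 2.8, 80], 0],
    [50, [3, 2.8, 80], 0],
    [15, [3, 2.8, 80], 0],
    [10, [3, 2.8, 80], 0],
    [10, [3, 2.8, 80], 0],
    [10, [3, 2.8, 80], 0],
  ],
  grip_force=12,
)

```text
time_s: 21.78
tool_pos: [498.5, -68.4, 160.0]
tool_rot: [[0.985, 0.174, 0.002], [0.174, -0.985, -0.001], [0.002, 0.001, -1.0]]
force: [0.1, 0.2, 0.6]
opening: 0.287
grasp_force: 0.0
```

Request:
step_arm(
  targets=[
    [10, [0, 0, 0], 0],
    [10, [0, 0, 0], 0],
    [10, [0, 0, 0], 0],
    [10, [0, 0, 0], 0],
    [10, [3, 0, 0], 0],
    [10, [8, 0, 0], 0],
    [10, [14, 0, 0], 0],
    [10, [20, 0, 0], 0],
    [10, [26, 0, 0], 0],
    [10, [30, 0, 0], 0],
  ],
)

```text
time_s: 22.62
tool_pos: [528.0, -62.1, 159.5]
tool_rot: [[0.985, 0.174, 0.001], [0.174, -0.985, 0.001], [0.001, -0.001, -1.0]]
force: [-1.4, 4.4, 5.1]
opening: 0.165
grasp_force: 12.0
```

```bash
python3 -c "
from h import *
togo(97.5,100,158)"
```

```text
shift [59.2  1.2  1.6] turn 0.0005 tcp gauge [ 38.3 101.2] 159.5 F [-1.4  4.4  5.1] t 22.6167 open 15.506796851703458
```

Gripped (15.5 mm) and sliding. Remaining about 60 mm.

Request:
step_arm(
  targets=[
    [10, [6, -0.5, -0.5], 0],
    [10, [14, -0.5, -0.5], 0],
    [10, [22, -0.5, -0.5], 0],
    [10, [30, -0.5, -0.5], 0],
    [10, [38, -0.5, -0.5], 0],
    [10, [45, -0.5, -0.5], 0],
    [10, [51, -0.5, -0.5], 0],
    [10, [56, -0.5, -0.5], 0],
    [10, [59, -0.5, -0.5], 0],
    [10, [60, -0.5, -0.5], 0],
  ],
)

```text
time_s: 23.45
tool_pos: [587.6, -51.5, 159.5]
tool_rot: [[0.985, 0.174, 0.001], [0.174, -0.985, 0.001], [0.001, -0.0, -1.0]]
force: [-1.9, 4.1, 5.6]
opening: 0.17
grasp_force: 12.0
```

Request:
step_arm(
  targets=[
    [10, [0, 0, 0], 0],
    [10, [0, 0, 0], 0],
    [50, [0, 0, 0], 0],
    [50, [0, 0, 0], 0],
    [50, [0, 0, 0], 0],
    [50, [0, 0, 0], 0],
    [50, [0, 0, -20], 0],
    [50, [0, 0, -50], 0],
    [50, [0, 0, -80], 0],
    [50, [0, 0, -110], 0],
  ],
)

```text
time_s: 24.28
tool_pos: [586.0, -52.5, 269.6]
tool_rot: [[0.985, 0.173, -0.002], [0.173, -0.985, -0.001], [-0.002, 0.0, -1.0]]
force: [0.1, 0.1, 0.1]
opening: 0.529
grasp_force: 0.0
```

Request:
step_arm(
  targets=[
    [50, [-40, 0, 0], 0],
    [50, [-75, 0, 0], 0],
    [50, [-110, 0, 0], 0],
    [50, [-145, 0, 0], 0],
    [50, [-180, 0, 0], 0],
    [50, [-210, 0, 0], 0],
    [50, [-225, 0, 0], 0],
    [50, [-225, 0, 0], 0],
    [50, [-225, 0, 0], 0],
    [50, [-225, 0, 0], 0],
  ],
)

```text
time_s: 25.12
tool_pos: [365.4, -91.4, 269.3]
tool_rot: [[0.985, 0.174, 0.001], [0.174, -0.985, -0.0], [0.001, 0.001, -1.0]]
force: [-0.5, 0.1, 0.4]
opening: 0.531
grasp_force: 0.0
```

```bash
python3 - <<'E'
from h import *
togo(0,0,200)
g=snap('top','pics/t7.png');snap('scene','pics/s7.png')
a=cv2.resize(cv2.imread('pics/t7.png')[125:185,180:250],(700,600),interpolation=cv2.INTER_CUBIC)
cv2.imwrite('pics/c7.png',a)
E
python3 lean.py pics/t7.png
```

```text
shift [126.9 100.5  69.4] turn -0.0003 tcp gauge [-126.9  100.6] 269.3 F [-0.5  0.1  0.4] t 25.1167 open 49.942062938048124
pics/t7.png near-face x at axis 87.9 (ideal 85.5 + ~1.5 bias), yaw -0.9, top-forward lean 1.8 deg n 17 rms 0.2497444117021915
```

View pics/c7.png

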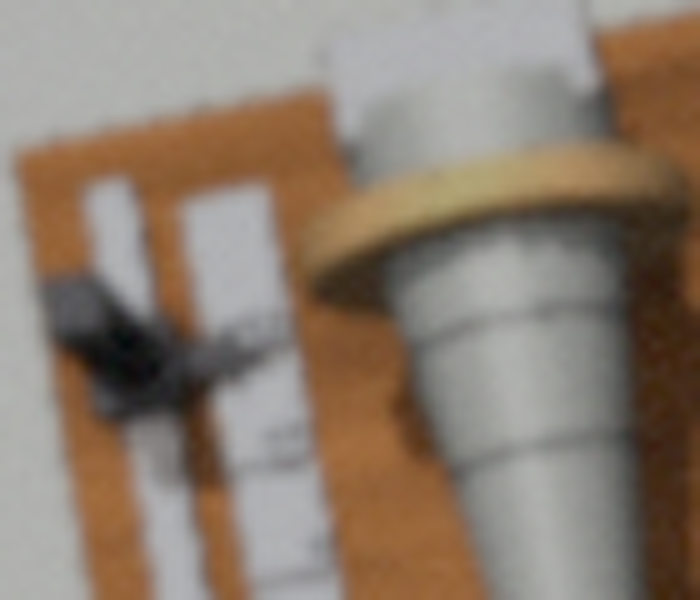

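The pointer's tip is at about (270,340) in the crop, next to the three-dot line, and the ring is unchanged. Measuring the tip against the line exactly.

```bash
python3 - <<'E'
from h import *
g=grab_frame("top");k=np.load("gauge.npz");R,o=k["R"],k["o"]
def prof(f,xs,y,z):
    h=cv2.cvtColor(cv2.imread(f),6);r=[]
    for x in xs:
        u,v=proj(g,[*(o+R@[x,y]),z]);r.append(cv2.getRectSubPix(h,(1,1),(u,v))[0,0])
    return np.array(r,int)
xl=np.arange(30,106,1.)
for y in(66,68,72,78): 
    p=prof('pics/top0.png',xl,y,15);print("lines y",y,[(c,round(float((np.arange(c-4,c+5)*(m:=(160-p[int(c-4-30):int(c+5-30)]).clip(0))).sum()/m.sum()),1)) for c in(37,67,96)])
for y in(64,68,72,76):
  a=prof('pics/top0.png',np.arange(-10,22),y,24);b=prof('pics/t7.png',np.arange(80,112),y,24)
  print("y",y,"\n before -10..",a,"\n after 80..",b)
E
```

```text
lines y 66 [(37, 37.8), (67, 67.7), (96, 97.4)]
lines y 68 [(37, 37.8), (67, 67.7), (96, 97.6)]
lines y 72 [(37, 38.0), (67, 67.9), (96, 97.2)]
lines y 78 [(37, 37.9), (67, 68.1), (96, 97.5)]
y 64 
 before -10.. [148 149 150 151 152 151 149 148 143 138 132 123 114 112 112 113 120 128
 135 140 147 148 149 149 149 149 150 151 151 152 153 153] 
 after 80.. [166 166 166 165 166 167 167 166 165 163 161 157 151 144 137 130 123 124
 127 131 133 135 137 138 140 146 153 159 162 164 165 165]
y 68 
 before -10.. [159 159 159 159 159 159 157 153 149 140 131 120 108  96  97 100 107 119
 131 140 149 156 158 159 160 161 162 160 159 159 160 160] 
 after 80.. [175 177 177 177 177 177 177 175 170 165 158 150 141 133 124 120 119 119
 125 133 139 144 148 150 153 156 161 167 171 173 175 176]
y 72 
 before -10.. [160 161 161 160 159 157 155 149 141 131 117 102  92  83  76  87  99 112
 125 138 144 150 155 158 160 161 160 160 160 160 160 160] 
 after 80.. [177 177 177 177 176 175 173 170 164 156 148 133 117 104  98  92 100 111
 122 129 136 141 141 142 148 154 160 166 173 176 177 178]
y 76 
 before -10.. [160 161 161 160 159 156 151 146 132 118 104  92  80  73  67  67  77  87
  99 111 124 133 142 149 153 158 159 159 160 160 160 160] 
 after 80.. [177 176 175 174 170 167 161 152 143 130 117 105  95  87  84  84  85  92
  98 104 112 119 128 136 145 154 163 170 173 176 177 177]
```

```bash
python3 - <<'E'
from h import *
g=grab_frame("top");k=np.load("gauge.npz");R,o=k["R"],k["o"]
G=lambda u,v,z:R.T@(onz(g,u,v,z)[:2]-o)
print("taper lines: L3",G(229,143.05,118),"L2",G(232,156,114),"L1",G(235,168.9,110))
for f,(u0,v0) in(('top0',(193.5,192.2)),('t7',(187.5,155.5))):
    h=cv2.cvtColor(cv2.imread(f'pics/{f}.png'),6)
    m=cv2.inRange(h,62,92);q=np.zeros_like(m);u,v=int(u0),int(v0);q[v-7:v+7,u-7:u+6]=m[v-7:v+7,u-7:u+6]
    q=cv2.morphologyEx(q,cv2.MORPH_OPEN,np.ones((3,3)))
    r=cv2.minAreaRect(cv2.findNonZero(q));M=cv2.moments(q,True);c=(M['m10']/M['m00'],M['m01']/M['m00'])
    print(f,"post top",r,c,G(*r[0],101),G(*c,101),M['m00'])
    print(h[v-8:v+8,u-8:u+12])
E
```

```text
taper lines: L3 [99.30641779 -1.666138  ] L2 [69.09154138 -2.43931786] L1 [39.01198375 -3.23404695]
top0 post top ((193.5, 192.0), (6.0, 5.0), 90.0) (193.57142857142858, 191.94285714285715) [  7.40988219 101.2586493 ] [  7.50693163 101.07349419] 35.0
[[159 159 158 143 113  98  97  95  97 103 127 151 158 159 151 130  99  91
   94 105]
 [160 161 157 147 118 100  98  93  95 101 122 147 158 161 155 139 102  93
   97 104]
 [160 161 158 146 120 101  97  94  97  99 115 138 159 160 158 141 100  92
   98 105]
 [161 159 158 148 122 100  98  98  95  99 109 132 153 162 157 140 103  88
   97 103]
 [161 160 158 152 135 106  98  99  97  97 101 125 152 160 157 142 106  92
  100 104]
 [160 161 160 157 142 111  97  93  85  85  87 109 139 155 156 151 124  99
   94 102]
 [160 160 159 158 142 107  87  79  76  76  77  83 105 133 148 146 128  97
   94  98]
 [160 160 158 157 144 108  81  75  74  79  77  68  69  94 116 121 109  83
   81  85]
 [161 159 161 159 144 111  77  75  78  75  74  65  45  50  66  77  75  66
   63  70]
 [160 159 160 156 151 119  85  74  78  79  77  66  43  21  25  29  47  48
   52  53]
[... 1295 characters left out ...]
 111 103
  104 112]
 [176 176 176 169 151 108  87  91  88  86  81  64  73 111 141 144 110  93
   98 104]
 [177 177 178 172 159 119  92  89  84  86  78  59  44  63 101 117  96  82
   86  94]
 [177 176 177 174 159 122  89  81  75  76  67  51  34  37  53  74  74  72
   71  80]
 [177 176 176 173 162 126  80  61  51  47  41  37  17  21  21  40  55  64
   57  68]
 [176 176 175 176 167 137  88  53  36  28  25  27  23   9  16  26  35  50
   55  63]
 [175 178 177 176 170 150 106  69  48  29  18  20  19  21  20  23  34  39
   52  61]
 [178 176 176 176 175 158 118  89  75  43  23  19  17  13  18  21  18  40
   53  58]
 [176 177 174 176 175 161 124 100  91  68  44  30  25  15  13  18  20  45
   49  45]]
```

The tip is about 2 mm short of line 3. I'll regrip and nudge it.

Request:
step_arm(
  targets=[
    [50, [40, 0, 0], 0],
    [50, [75, 0, 0], 0],
    [50, [110, 0, 0], 0],
    [50, [145, 0, 0], 0],
    [50, [180, 0, 0], 0],
    [50, [205, 0, 0], 0],
    [50, [220, 0, 0], 0],
    [50, [225, 0, 0], 0],
    [50, [225, 0, 0], 0],
    [50, [225, 0, 0], 0],
  ],
)

```text
time_s: 26.2
tool_pos: [586.1, -52.0, 268.6]
tool_rot: [[0.985, 0.174, -0.002], [0.174, -0.985, -0.0], [-0.002, -0.0, -1.0]]
force: [-0.3, 0.2, -0.3]
opening: 0.532
grasp_force: 0.0
```

Request:
step_arm(
  targets=[
    [50, [0, 0, 25], 0],
    [50, [0, 0, 55], 0],
    [50, [0, 0, 80], 0],
    [50, [0, 0, 100], 0],
    [50, [0, 0, 109], 0],
    [50, [0, 0, 109], 0],
    [10, [0, 0, 109], 0],
    [10, [0, 0, 109], 0],
    [10, [0, 0, 109], 0],
    [10, [0, 0, 109], 0],
  ],
)

```text
time_s: 27.03
tool_pos: [587.2, -52.2, 162.1]
tool_rot: [[0.985, 0.174, 0.003], [0.174, -0.985, -0.001], [0.003, 0.001, -1.0]]
force: [1.0, 0.9, -0.3]
opening: 0.283
grasp_force: 0.0
```

Request:
step_arm(
  targets=[
    [10, [0, 0, 0], 0],
    [10, [0, 0, 0], 0],
    [10, [0, 0, 0], 0],
    [10, [0, 0, 0], 0],
    [10, [0, 0, 0], 0],
    [10, [0, 0, 0], 0],
    [10, [0, 0, 0], 0],
    [10, [0, 0, 0], 0],
    [10, [0, 0, 0], 0],
    [10, [0, 0, 0], 0],
  ],
)

```text
time_s: 27.87
tool_pos: [586.8, -51.6, 161.2]
tool_rot: [[0.985, 0.174, 0.001], [0.174, -0.985, 0.001], [0.002, -0.0, -1.0]]
force: [-0.9, 2.2, 5.1]
opening: 0.167
grasp_force: 12.0
```

Request:
step_arm(
  targets=[
    [10, [0.5, 0, 0], 0],
    [10, [1, 0, 0], 0],
    [10, [1.5, 0, 0], 0],
    [10, [2, 0, 0], 0],
    [10, [2, 0, 0], 0],
    [10, [2, 0, 0], 0],
    [10, [2, 0, 0], 0],
    [10, [2, 0, 0], 0],
    [10, [2, 0, 0], 0],
    [10, [2, 0, 0], 0],
  ],
)

```text
time_s: 28.7
tool_pos: [588.7, -51.3, 161.2]
tool_rot: [[0.985, 0.174, 0.001], [0.174, -0.985, 0.001], [0.001, -0.0, -1.0]]
force: [-0.6, 2.4, 7.3]
opening: 0.171
grasp_force: 12.0
```

Request:
step_arm(
  targets=[
    [50, [0, 0, 0], 0],
    [50, [0, 0, 0], 0],
    [50, [0, 0, 0], 0],
    [50, [0, 0, 0], 0],
    [50, [0, 0, -20], 0],
    [50, [0, 0, -45], 0],
    [50, [0, 0, -75], 0],
    [50, [0, 0, -105], 0],
    [50, [-20, 0, -110], 0],
    [50, [-50, 0, -110], 0],
  ],
)

```text
time_s: 29.53
tool_pos: [541.1, -60.8, 273.2]
tool_rot: [[0.985, 0.175, 0.007], [0.175, -0.985, -0.002], [0.006, 0.003, -1.0]]
force: [-1.4, 0.1, 0.1]
opening: 0.529
grasp_force: 0.0
```

Request:
step_arm(
  targets=[
    [50, [-35, 0, 0], 0],
    [50, [-70, 0, 0], 0],
    [50, [-105, 0, 0], 0],
    [50, [-135, 0, 0], 0],
    [50, [-160, 0, 0], 0],
    [50, [-175, 0, 0], 0],
    [50, [-175, 0, 0], 0],
    [50, [-175, 0, 0], 0],
    [50, [-175, 0, 0], 0],
    [50, [-175, 0, 0], 0],
  ],
)

```text
time_s: 30.37
tool_pos: [367.6, -90.8, 270.1]
tool_rot: [[0.985, 0.174, -0.0], [0.174, -0.985, 0.0], [-0.0, -0.0, -1.0]]
force: [0.2, 0.3, 0.1]
opening: 0.536
grasp_force: 0.0
```

```bash
python3 - <<'E'
from h import *
g=snap('top','pics/t8.png');k=np.load("gauge.npz");R,o=k["R"],k["o"];togo(0,0,200)
for y in(64,68,72,76):
  for f in('t7','t8'):
    h=cv2.cvtColor(cv2.imread(f'pics/{f}.png'),6)
    r=[int(cv2.getRectSubPix(h,(1,1),proj(g,[*(o+R@[x,y]),24]))[0,0]) for x in range(85,108)]
    print(y,f,r)
A,B=[cv2.cvtColor(cv2.imread(f'pics/t{i}.png'),6)[143:172,180:204].astype(np.float32) for i in(7,8)]
print(cv2.phaseCorrelate(A,B,cv2.createHanningWindow((24,29),cv2.CV_32F)))
A=cv2.imread('pics/top0.png').astype(int);B=cv2.imread('pics/t8.png').astype(int)
for nm,(x0,y0,x1,y1) in dict(canister=(342,160,390,206),cup=(272,245,305,280),spares=(262,120,310,205)).items(): print(nm,np.abs(A-B)[y0:y1,x0:x1].mean())
E
python3 lean.py pics/t8.png
```

```text
shift [124.6 100.9  69.9] turn 0.0007 tcp gauge [-124.7  100.8] 270.0 F [-0.2  0.8  0. ] t 30.4167 open 49.72805461468463
64 t7 [167, 167, 166, 165, 163, 161, 157, 151, 144, 137, 130, 123, 124, 127, 131, 133, 135, 137, 138, 140, 146, 153, 159]
64 t8 [167, 167, 167, 166, 164, 161, 158, 149, 139, 130, 120, 110, 111, 115, 120, 124, 128, 132, 136, 140, 146, 154, 161]
68 t7 [177, 177, 175, 170, 165, 158, 150, 141, 133, 124, 120, 119, 119, 125, 133, 139, 144, 148, 150, 153, 156, 161, 167]
68 t8 [177, 177, 176, 175, 173, 168, 163, 155, 139, 124, 111, 100, 89, 98, 107, 117, 124, 131, 138, 146, 154, 160, 167]
72 t7 [175, 173, 170, 164, 156, 148, 133, 117, 104, 98, 92, 100, 111, 122, 129, 136, 141, 141, 142, 148, 154, 160, 166]
72 t8 [177, 176, 176, 174, 172, 168, 160, 152, 139, 121, 103, 96, 91, 89, 97, 104, 113, 122, 132, 142, 152, 162, 167]
76 t7 [167, 161, 152, 143, 130, 117, 105, 95, 87, 84, 84, 85, 92, 98, 104, 112, 119, 128, 136, 145, 154, 163, 170]
76 t8 [176, 174, 169, 165, 156, 145, 134, 121, 109, 98, 90, 84, 85, 87, 91, 97, 103, 114, 127, 141, 151, 161, 169]
((0.041877135267828436, -0.5398420483847541), 1.1591269334157308)
canister 12.404136473429952
cup 12.458585858585858
spares 12.886274509803922
pics/t8.png near-face x at axis 87.7 (ideal 85.5 + ~1.5 bias), yaw -0.7, top-forward lean 2.0 deg n 17 rms 0.28211456804734064
```

```bash
python3 -c "
from workcell import *
print(sign_off())"
```

```text
the job is handed in; nothing more can be done
None
```

The 60 mm ring is at its stop on the third taper line, about 2° off square. The pointer is on the three-dot line to within about 1 mm, nothing else appears to have moved, and I handed the job in at about 30 s with the arm clear; no verdict came back.

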